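Fit a coupling hub on the flat of a mixer drive shaft and hold it for the screw

ROBOT

A 6-joint arm with a two-finger parallel gripper is mounted at the origin on a cart in front of the work surface, level with it; the furniture and walls round the work are solid. World frame = base frame: x ahead of the robot, y to its left, z up, the work surface at z = 0. Lengths are in mm, angles in rad, forces in N, time in s.
With the tool pointing down it reaches from about 400 to 825 mm from the base axis. Payload 7 kg.
Tool frame: the origin (TCP) lies midway between the tips of the shut fingers; the grasp point (between the pads) lies 19 mm behind it; z points along the fingers, y is the line along which they close (so a half turn about z gives the same grasp; the last joint's range is limited). The gripper opens to 88 mm and grips with 3 to 60 N. Pads are 19 mm wide; open, the fingers measure 130 mm over their backs; the gripper's body (78 mm by 193 mm) begins 47 mm behind the grasp point.
Start: joints at [1.391, 0.359, 0.012, 0, -1.224, -0.288], TCP at [304.378, 602.453, 226.561] pointing down, gripper open.
Joint ranges: [-3.07, 3.07], [-1.43, 2.12], [-1.02, 1.25], [-3.03, 1.67], [-3.05, -0], [-3.03, 3.03]. Speed limits (rad/s): [2.39, 2.39, 3.01, 3.14, 3.14, 3.14].

INTERFACE

Orientations are given as a unit quaternion [x, y, z, w].
In Python, from plant import robot, status, vision, workorder gives the robot as it stands. Calls block until the motion is done:
- robot.move_to(position, orientation): joint-space move of the TCP to a pose.
- robot.move_linear(position, frame=None, speed=150, contact_N=None): straight line of the TCP; frame=None keeps the orientation; speed is the mean speed in mm/s. With contact_N (N) it stops when the force on the tool has changed by that much, and returns True; else False.
- robot.move_joints(angles): joint-space move.
- robot.gripper_to(opening, grasp_force=None): opening from 0.0 (shut) to 1.0 (fully open); grasp_force is the grip in N (None keeps the last); returns when the fingers have stopped.
- robot.sleep(seconds).
- robot.inverse_kinematics(position, orientation): joint angles nearest the present ones, or None.
- status.sense(): the state.
- vision.capture(name): name is "side" or "top" or "wrist"; returns the picture (420x560x3 uint8, red, green, blue); there is no depth.
- vision.camera_info(name): a dict with "K" (3x3 intrinsics, pixels), "eye" and "orientation" of the camera in the world. Camera axes: x right, y down, z forward; pixel columns grow to the right and rows downward; lengths in mm; the calibration is good to about 2 mm. A picture is of the moment at which its call begins: read the wrist's pose just before it. camera_info takes no time and is no camera call; for the wrist camera it gives the pose at the moment of the call.
A pose or a line that the arm cannot do raises robot.Unreachable and nothing moves.
- workorder.hand_in(): hands the job in; it is judged then, once.
The state is a dict: "time": time; "joints": joint angles; "joint_vel": joint speeds; "joint_torque": joint torques, N m; "position": TCP position; "ee_rot": TCP orientation; "wrist_force": force on the tool from outside, world axes, zero at the start; "wrist_torque": the same for the moment, N m; "grip_width": opening from 0.0 (shut) to 1.0 (fully open); "grasp_force": force on a finger pad.
Only numpy, scipy, OpenCV 4.12 (cv2) and the standard library are available. Lean on these libraries where they do the work, as an engineer would, in place of code of your own. Each camera call takes 0.05 s, during which the arm holds its last target. There are 200 camera calls.

TASK

First pinch the bare end of the mixer drive's upright shaft and turn it until your fingers feel its flat squarely between them, with the flat facing straight out of the open front of the clear guard. Then fit the coupling hub from the bench over the shaft, jaws up and its screw facing out of that opening onto the flat, leaving the glassware where it stands. Finish still gripping the hub, upright with its ring face flush with the shaft end, so that the screw can be tightened: let go, it would slide down.

Things in the scene. Friction and masses are not known exactly. Their poses are not given: they have to be found in the camera images.
- drive: fixed bench mixer drive: white housing 134 x 134 mm, top 64 mm above the bench, shaft straight up from its middle. Origin on the bench under the shaft axis, z up; its front (panel with black knob) faces its -x. A clear guard sheet, radius 61 mm about the shaft, 64 to 152 mm above the bench, goes round sides and back, open for 130 degrees at the front (centred on -x)
- shaft (a joint): angle of the shaft about its upright axis, rad, counter-clockwise from above; 0 when its flat faces straight out of the guard's open front (the drive's -x). Turns with a light drag of 0.04 N m and stays where left; no stop within 6.5 rad either way
- shaft_flat (a point): milled flat of the steel shaft: shaft 18 mm in diameter, its top 40 mm D-shaped, flat 5.5 mm from the axis. Pinched square across flat and back it measures 14.5 mm, 15.6 at 17 degrees off, 16.8 at 35, 18 past 50; the squeeze does not turn it. End chamfered 2 mm. Origin in the middle of the flat, 20 mm below the shaft end; -x points straight out of the flat, z up
- shaft_end (a point): middle of the top end of the shaft, 150 mm above the bench
- hub: aluminium jaw-coupling hub standing jaws up on the bench: ring 40 mm in diameter, 22 mm high, bore 20.4 mm through; three jaws 9 mm high on top, within 20 mm of the axis. A dark cap screw 11 mm above the underside points along the hub's -x, head 8.4 mm wide, out to 26 mm from the axis. About 0.11 kg. Origin at the centre of the underside, z up
- hub_face (a point): centre of the ring's upper face (the foot of the jaws), 22 mm above the hub's underside
- screw_point (a point): inner end of the hub's screw (4 mm wide), 11 mm above the underside, on the hub's -x side. It stands into the bore to 6.7 mm from the hub's axis, so the hub goes over the shaft only with the screw on the flat's side (within about 15 degrees)
- beaker_2: small glass beaker 47 mm wide, 58 mm high, bystander; origin under its centre
- erlenmeyer_1: conical flask 64 mm wide, 105 mm high, bystander; origin under its centre
- petri_1: petri dish 61 mm wide, 14 mm high, bystander; origin under its centre
There are look-alikes about, which are no part of the job. Leave any pink or purple look-alike of the hub alone.

How it is judged:
By the outcome, as a careful person would: the job done as asked, in the order asked, and still so for the second after the job is handed in, while the arm keeps its last pose, push and grip.
It also fails if it takes over 64 s, if anything falls off the work surface, if the arm or the gripper's body presses on something with over 40 N, if the wrist force passes 120 N, or if a joint passes its speed limit or range.

## Working session

There is one attempt and no reset: what is moved stays moved. The work goes in short steps, each a Python script; the robot and the scene stay as the last script left them, time stands still between calls to the robot, and variables do not carry over. Pictures are saved under pics/ and viewed, at most 10 in all, crops included, and the job is handed in when it is done.

```bash
ls; mkdir -p pics; cat > h.py <<'E'
import numpy as np, cv2
from scipy.spatial.transform import Rotation as R
from plant import robot, status, vision, workorder
def cap(name, fn):
    ci=vision.camera_info(name); im=vision.capture(name)
    cv2.imwrite('pics/'+fn+'.png', im[:,:,::-1]); np.savez('pics/'+fn+'.npz',K=ci['K'],e=ci['eye'],o=ci['orientation'])
    return im,ci
def load(fn):
    d=np.load('pics/'+fn+'.npz'); return cv2.imread('pics/'+fn+'.png')[:,:,::-1],dict(K=d['K'],eye=d['e'],orientation=d['o'])
def rot(o):
    o=np.array(o); return o if o.shape==(3,3) else R.from_quat(o).as_matrix()
def ray(ci,px):
    d=rot(ci['orientation'])@np.linalg.inv(np.array(ci['K']))@np.array([px[0],px[1],1.]); return np.array(ci['eye'],float),d/np.linalg.norm(d)
def onz(ci,px,z):
    e,d=ray(ci,px); return e+d*(z-e[2])/d[2]
def tri(obs):
    A=0;b=0
    for ci,px in obs:
        e,d=ray(ci,px);P=np.eye(3)-np.outer(d,d);A=A+P;b=b+P@e
    return np.linalg.solve(A,b)
def proj(ci,p):
    c=rot(ci['orientation']).T@(np.array(p,float)-np.array(ci['eye'])); q=np.array(ci['K'])@c; return q[:2]/q[2]
def down(yaw): # tool z down, tool y (closing) at angle yaw in world xy
    y=np.array([np.cos(yaw),np.sin(yaw),0]);z=np.array([0,0,-1.]);x=np.cross(y,z)
    return R.from_matrix(np.c_[x,y,z]).as_quat()
E
python3 - <<'E'
from h import *
for n in('side','top','wrist'):
    im,ci=cap(n,n+'0'); print(n,np.round(ci['eye']),np.round(ci['orientation'],3),np.round(ci['K'],0).tolist())
s=status.sense(); print(s)
t=cv2.imread('pics/top0.png');sd=cv2.imread('pics/side0.png')
cv2.imwrite('pics/top0v.png',cv2.resize(t,(800,600),interpolation=cv2.INTER_CUBIC));cv2.imwrite('pics/side0v.png',cv2.resize(sd,(800,600),interpolation=cv2.INTER_CUBIC))
E
```

```text
pics
side [ -30. -104. 1075.] [ 0.82  -0.495  0.151 -0.245] [[518.0, 0.0, 282.0], [0.0, 518.0, 213.0], [0.0, 0.0, 1.0]]
top [ 425.  180. 1147.] [ 0.717 -0.696  0.043 -0.029] [[446.0, 0.0, 282.0], [0.0, 446.0, 211.0], [0.0, 0.0, 1.0]]
wrist [366. 572. 384.] [-0.52   0.845  0.109 -0.068] [[366.0, 0.0, 281.0], [0.0, 366.0, 209.0], [0.0, 0.0, 1.0]]
{'time': 0.15, 'joints': array([ 1.39109164e+00,  3.59225942e-01,  1.12541765e-02, -2.85686432e-04,
       -1.22410290e+00, -2.88117965e-01]), 'joint_vel': array([ 0.00022742, -0.00266237,  0.00304431,  0.00238151, -0.00046993,
        0.00059983]), 'joint_torque': array([ 2.74591825e-03, -5.83276176e+01,  2.93292582e+01,  7.00119674e+00,
        8.78063642e-03, -1.05753936e-04]), 'position': array([304.22071199, 602.12526556, 225.82340227]), 'ee_rot': array([ 9.72755776e-01, -2.31831346e-01, -9.94856799e-05,  6.45507146e-04]), 'wrist_force': array([0.97931631, 0.71481331, 0.67148344]), 'wrist_torque': array([ 0.06676269,  0.03884538, -0.01176613]), 'grasp_force': 0.0, 'grip_width': 0.9982553448267837}
```

View pics/top0v.png

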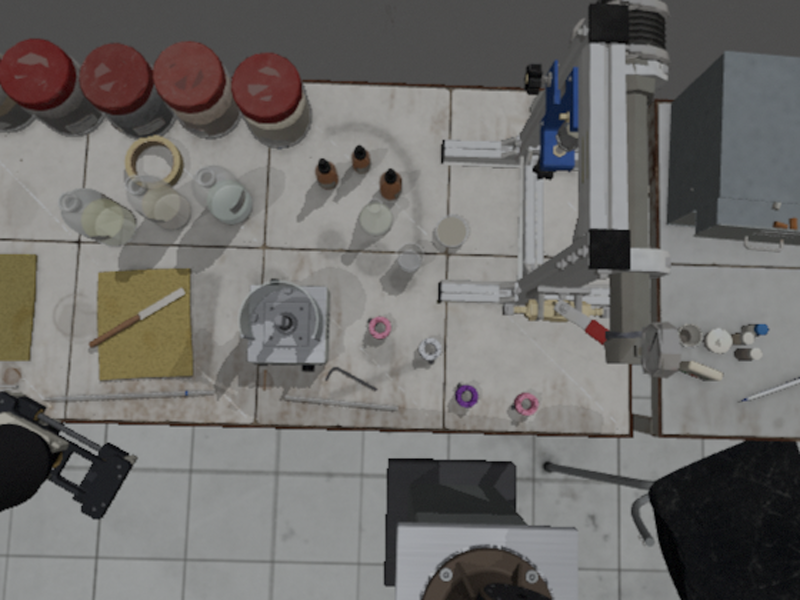

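View pics/side0v.png

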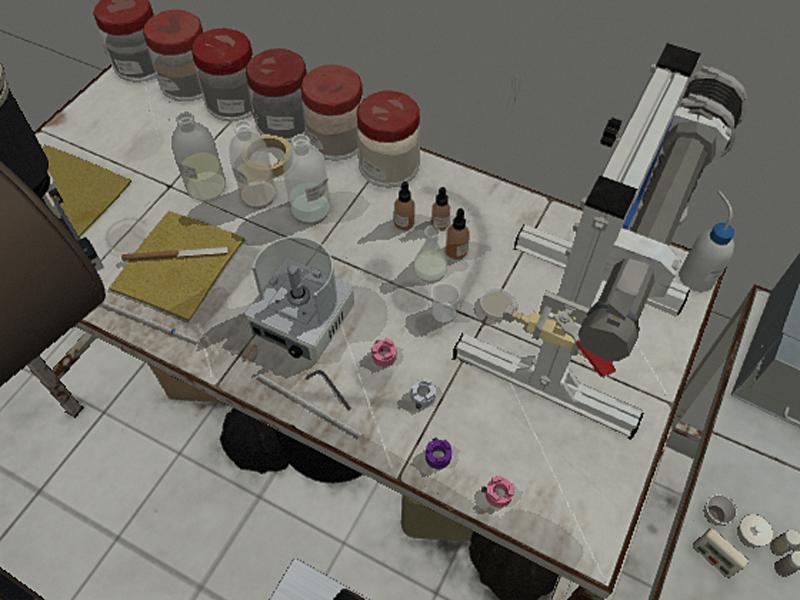

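The top view shows the drive shaft at about (287,322), the knob at (308,367) on the robot side, and the silver hub at (429,349), all in 800-px coordinates. The pink and purple rings are decoys. The side view shows the shaft at (298,292) and the hub at (423,391).

```bash
python3 - <<'E'
from h import *
_,t=load('top0');_,s=load('side0');_,w=load('wrist0')
k=.7
for n,a,b in(('shaft',(287,321),(298,291)),('hub',(429,349),(423,391)),('knob',(308,367),(296,351))):
    a=np.array(a)*k;b=np.array(b)*k
    print(n,np.round(tri([(t,a),(s,b)])))
for n,a,z in (('housing c1',(247,287),64),('c2',(327,287),64),('c3',(327,363),64),('c4',(249,363),64),('beaker',(410,258),58),('erl',(378,218),100),('petri',(450,232),14),('allen',(376,388),0),('pink',(379,327),22)):
    print(n,np.round(onz(t,np.array(a)*k,z)))
st=status.sense(); T=R.from_quat(st['ee_rot']).as_matrix()
print('cam in tool',T.T@(w['eye']-np.array(st['position'])),'\n',T.T@rot(w['orientation']))
E
```

```text
shaft [494. 354.  89.]
hub [458. 110.  21.]
knob [420. 321.  35.]
housing c1 [553. 427.  64.]
c2 [557. 290.  64.]
c3 [428. 285.  64.]
c4 [424. 416.  64.]
beaker [613. 150.  58.]
erl [672. 206. 100.]
petri [670.  77.  14.]
allen [386. 202.   0.]
pink [494. 200.  22.]
cam in tool [  68.59068108   -0.47292533 -157.69248399] 
 [[ 9.47465334e-05 -9.67232153e-01 -2.53893586e-01]
 [ 9.99999995e-01  8.53949441e-05  4.78538961e-05]
 [-2.46045983e-05 -2.53893589e-01  9.67232157e-01]]
```

```bash
python3 - <<'E'
from h import *
for yaw in (-np.pi/2,np.pi/2):
    for p in([492,354,232],[492,354,111],[458,110,232],[458,110,5]):
        j=robot.inverse_kinematics(p,down(yaw)); print(yaw,p,None if j is None else np.round(j,2))
robot.move_to([492,354,240],down(-np.pi/2))
cap('wrist','w1')
robot.move_linear([460,354,240]); cap('wrist','w2')
print(status.sense()['time'])
a=cv2.imread('pics/w1.png');b=cv2.imread('pics/w2.png')
cv2.imwrite('pics/w1v.png',cv2.resize(a,(800,600),interpolation=cv2.INTER_CUBIC))
E
```

```text
-1.5707963267948966 [492, 354, 232] [ 0.95  0.24 -0.14  0.   -1.19  0.63]
-1.5707963267948966 [492, 354, 111] [ 0.95  0.34 -0.29  0.   -0.93  0.63]
-1.5707963267948966 [458, 110, 232] [ 0.66  0.01 -0.41  0.   -1.15  0.92]
-1.5707963267948966 [458, 110, 5] [ 0.66  0.3  -0.7   0.   -0.57  0.92]
1.5707963267948966 [492, 354, 232] [ 0.95  0.24 -0.14  0.   -1.19 -2.52]
1.5707963267948966 [492, 354, 111] [ 0.95  0.34 -0.29  0.   -0.93 -2.52]
1.5707963267948966 [458, 110, 232] [ 0.66  0.01 -0.41  0.   -1.15 -2.23]
1.5707963267948966 [458, 110, 5] [ 0.66  0.3  -0.7  -0.   -0.57 -2.23]
1.8083
```

View pics/w1v.png

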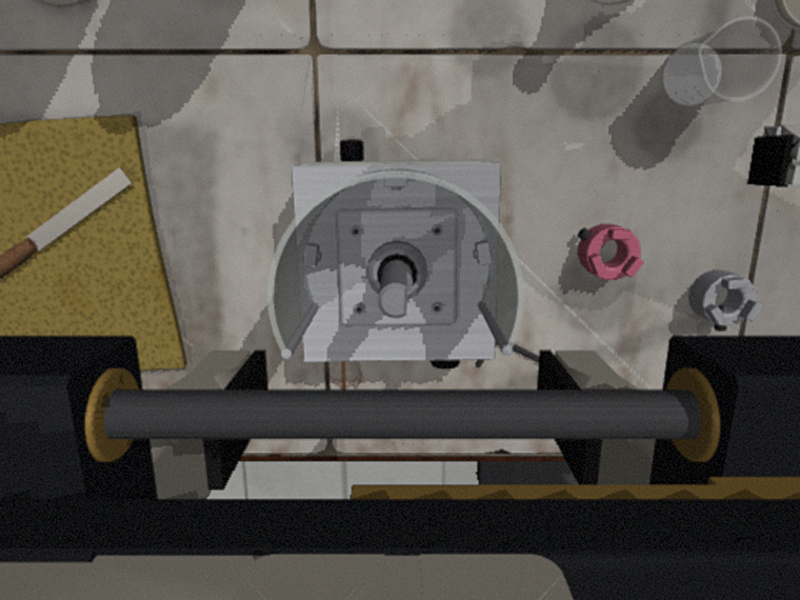

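The wrist view shows the shaft end at about (395,300), the guard opening toward the robot (image bottom), and the silver hub at (728,298) with its dark screw at (720,327), roughly facing the robot too.

```bash
python3 - <<'E'
from h import *
o=[]
for n in('w1','w2'):
    im,ci=load(n); u=proj(ci,[492,354,150]); print(u)
    x,y=np.int32(u); c=im[max(y-30,0):y+30,x-30:x+30][:,:,::-1]
    o.append(cv2.resize(c,(400,400),interpolation=cv2.INTER_CUBIC)); print(x-30,y-30)
cv2.imwrite('pics/c1.png',np.hstack(o))
E
```

```text
[282.50526365 213.60259106]
252 183
[283.19672079 167.19259486]
253 137
```

View pics/c1.png

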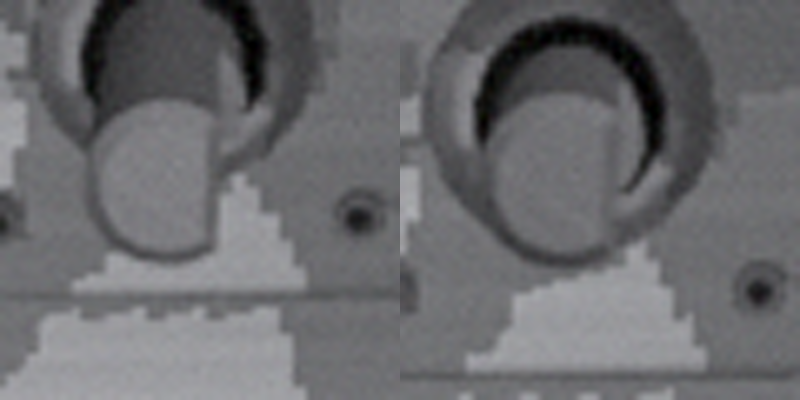

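The crops show the D section with its flat facing image right, which is world −y: edge at crop x≈218 against a centre of about 172. The flat is therefore about 90° CCW from the front, and a clockwise quarter turn is needed.

```bash
python3 - <<'E'
from h import *
_,a=load('w1');_,b=load('w2');_,t=load('top0')
pa=(277.8,210);pb=(278.2,163.8)
print(tri([(a,pa),(b,pb)]),onz(a,pa,150),onz(b,pb,150))
# drive yaw from housing top edges in w1 (front/rear corners, 800px view)
k=.7
q=[onz(a,np.array(p)*k,64) for p in((293,163),(499,163),(494,359),(305,361))]; print(np.round(q,1))
# guard front edges, z 152
g=[onz(a,np.array(p)*k,152) for p in((286,352),(507,349))]; print(np.round(g,1), np.degrees(np.arctan2(g[1][0]-g[0][0],g[0][1]-g[1][1])))
# hub from w1/w2: silver mask near
for n,ci in(('w1',a),('w2',b)):
    u=proj(ci,[458,110,22]); print(u)
E
```

```text
[493.97793872 357.36852748 147.59771571] [494.61724839 357.29522779 150.        ] [494.30340404 357.39801544 150.        ]
[[559.3 422.1  64. ]
 [559.3 294.8  64. ]
 [430.2 292.2  64. ]
 [428.7 420.8  64. ]]
[[468.3 412.7 152. ]
 [469.9 302.5 152. ]] 0.8113761502753291
[511.54659667 212.24051128]
[516.6665039  182.51670352]
```

```bash
python3 - <<'E'
from h import *
C=[494,357.3]
robot.gripper_to(0.48)
Y=-np.pi/2+np.radians(.9)
robot.move_to([*C,175],down(Y))
print('contact',robot.move_linear([*C,113],speed=80,contact_N=8))
f0=status.sense()['wrist_force']
for d in (0,-12,12):
    robot.move_to([*C,113],down(Y+np.radians(d)))
    robot.gripper_to(0.05,grasp_force=10); robot.sleep(.15)
    s=status.sense(); print(d,round(s['grip_width']*88,2),s['grasp_force'],np.round(np.array(s['wrist_force'])-f0,1),np.round(s['position'],1),round(s['time'],1))
    robot.gripper_to(0.3)
E
```

```text
contact False
0 14.62 10.001585823192727 [-1.3  7.8 -2.1] [494.1 359.4 113. ] 5.0
-12 14.72 10.001667794276727 [ 1.3  5.4 -2.9] [494.4 359.  113.1] 6.3
12 15.49 10.000300852771034 [-2.   5.7 -0.5] [493.7 359.  113. ] 7.8
```

```bash
python3 - <<'E'
from h import *
A=np.array([494.,357.6]); Y0=-90+.9-5; Y1=-180+.9
def tcp(fl): # fl: direction of flat (deg)
    a=np.radians(fl); return [*(A-1.75*np.array([np.cos(a),np.sin(a)])),113]
robot.move_to(tcp(Y0),down(np.radians(Y0)))
f0=status.sense()['wrist_force']
def rep(n):
    s=status.sense(); print(n,round(s['grip_width']*88,2),np.round(np.array(s['wrist_force'])-f0,1),np.round(s['wrist_torque'],2),np.round(s['position'],1),round(s['time'],1))
robot.gripper_to(0.05,grasp_force=20); rep('pinch')
for fl in np.linspace(Y0,Y1,6)[1:]:
    robot.move_linear(tcp(fl),down(np.radians(fl)),speed=20)
    rep(round(fl))
robot.sleep(.3); rep('end')
robot.gripper_to(0.3); rep('open')
for d in(-10,10,0):
    robot.move_to(tcp(Y1),down(np.radians(Y1+d)))
    robot.gripper_to(0.05,grasp_force=10); rep(d); robot.gripper_to(0.3)
print(np.round(status.sense()['joints'],2))
E
```

```text
pinch 14.2 [-0.1  0.4 -0.1] [ 0.26 -0.    0.06] [494.2 359.5 113. ] 9.0
-111 14.65 [-0.9 -0.3  0.5] [ 0.16  0.13 -0.07] [494.6 359.2 113. ] 9.5
-128 14.49 [-1.  -0.2  2.3] [-0.09  0.48 -0.08] [494.9 358.8 113. ] 9.9
-145 14.16 [-4.  -2.1  3.4] [-0.39  1.16 -0.05] [495.1 358.3 113. ] 10.4
-162 14.32 [-4.7 -2.5  4.5] [-0.52  1.72 -0.04] [495.1 357.8 113. ] 10.8
-179 14.07 [-7.1 -2.3  4.9] [-0.43  2.06 -0.02] [495.  357.3 113. ] 11.3
end 14.12 [-6.8 -0.9  5.5] [-0.44  2.07 -0.05] [495.  357.3 113. ] 11.6
open 26.19 [-0.6 -0.3  0.4] [ 0.08 -0.04  0.04] [495.9 357.7 113. ] 12.1
-10 14.98 [-5.8  2.5  1.4] [0.95 1.85 0.02] [494.8 358.1 112.9] 12.7
10 15.31 [-5.6 -2.4  3.3] [-0.54  1.85  0.02] [494.9 357.  112.8] 14.0
0 14.31 [-5.5  0.2  3.4] [0.38 1.81 0.04] [495.1 357.6 113. ] 15.1
[ 0.94  0.35 -0.28  0.   -0.94 -0.93]
```

```bash
python3 - <<'E'
from h import *
robot.move_linear([495,357.5,185]); robot.gripper_to(1.0)
robot.move_to([470,340,240],down(-np.pi/2)); cap('wrist','w3')
robot.move_to([450,115,190],down(-np.pi/2)); cap('wrist','h1')
robot.move_linear([425,115,190]); cap('wrist','h2')
print(status.sense()['time'])
im,ci=load('w3'); u=proj(ci,[493.5,357.5,150]).astype(int); print(u-30)
c=cv2.resize(im[u[1]-30:u[1]+30,u[0]-30:u[0]+30],(400,400),interpolation=cv2.INTER_CUBIC)
o=[c]
for n in('h1','h2'):
    im,ci=load(n); u=proj(ci,[458,110,22]).astype(int); print(n,u-50)
    o.append(cv2.resize(im[max(u[1]-50,0):u[1]+50,u[0]-50:u[0]+50],(400,400),interpolation=cv2.INTER_CUBIC))
cv2.imwrite('pics/c3.png',cv2.resize(np.hstack(o),(800,267))[:,:,::-1])
E
```

```text
20.1417
[226 150]
h1 [237 133]
h2 [238 104]
```

View pics/c3.png

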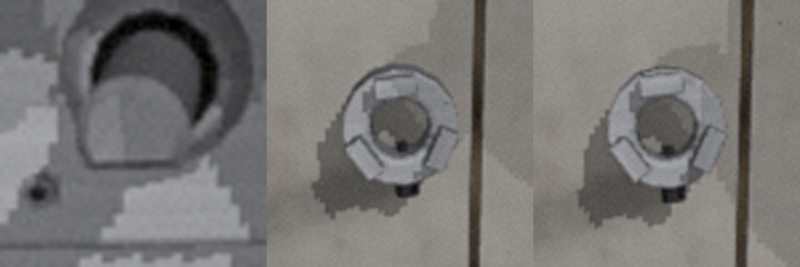

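The shaft crop now shows the flat edge facing the robot (image bottom), level, with the other end of the D behind. In h1 and h2 the hub ring is centred at about (400,125) and (667,127), with its dark screw head at (407,190) and (673,195), facing the robot and a few degrees to the right.

```bash
python3 - <<'E'
from h import *
obs=[];sc=[]
for n in('h1','h2'):
    im,ci=load(n); u=proj(ci,[458,110,22]).astype(int); y0,x0=max(u[1]-50,0),u[0]-50
    g=cv2.cvtColor(im[y0:u[1]+50,x0:u[0]+50],cv2.COLOR_RGB2GRAY); G=cv2.resize(g,None,fx=4,fy=4,interpolation=cv2.INTER_CUBIC)
    for nm,r in(('ring',(78,100)),('bore',(38,52))):
        h=cv2.HoughCircles(cv2.GaussianBlur(G,(7,7),0),cv2.HOUGH_GRADIENT,1.5,200,param1=80,param2=15,minRadius=r[0],maxRadius=r[1])
        if h is not None:
            c=(h[0,0,:2]+.5)/4-.5+[x0,y0]; print(n,nm,h[0,0]/4+[x0,y0,0],onz(ci,c,22)); 
            if nm=='ring': obs.append((ci,c))
    m=(g<55).astype(np.uint8); k,l,st,ce=cv2.connectedComponentsWithStats(m)
    for i in range(1,k):
        if st[i,4]>=6:
            c=ce[i]+[x0,y0]; print(n,'dark',st[i],c,onz(ci,c,11))
if len(obs)==2: print('tri',tri(obs))
# drive yaw: guard ends etc from w3: housing top front edge via bright mask
im,ci=load('w3'); q=[proj(ci,p) for p in([428,421,64],[430,292,64])]; print(q)
g=cv2.cvtColor(im,cv2.COLOR_RGB2GRAY)
L=cv2.createLineSegmentDetector().detect(g)[0][:,0]
for x1,y1,x2,y2 in L:
    if np.hypot(x2-x1,y2-y1)>35 and 150<(x1+x2)/2<400:
        for z in(64,):
            a,b=onz(ci,(x1,y1),z),onz(ci,(x2,y2),z); d=b-a; ang=np.degrees(np.arctan2(d[1],d[0])); print('L',np.round([x1,y1,x2,y2]),np.round(a[:2]),np.round(b[:2]),round((ang+45)%90-45,2))
E
```

```text
h1 ring [286.6875     180.8125      21.07500076] [460.38380896 111.2800381   22.        ]
h1 bore [286.6875     180.4375      11.52499962] [460.72672801 111.28114795  22.        ]
h1 dark [77 22  4 31 83] [315.43373494 170.78313253] [467.46034198  84.16665367  11.        ]
h1 dark [49 53  4  4 15] [287.4 187.6] [451.59132142 110.08943972  11.        ]
h1 dark [48 69  9  5 32] [289.09375 204.     ] [435.74530553 108.41909438  11.        ]
h1 dark [76 89  3 11 20] [314.35 227.3 ] [412.58331183  83.93128723  11.        ]
h2 ring [288.4375 151.8125  22.3125] [460.61372852 110.42977522  22.        ]
h2 bore [287.6875 151.4375  11.9375] [460.94153107 111.09508585  22.        ]
h2 dark [ 77  25   4  35 100] [316.78 146.57] [463.95952393  84.09378354  11.        ]
h2 dark [48 55  5  4 14] [288.         160.21428571] [451.48340614 110.2308196   11.        ]
h2 dark [48 70  9  6 41] [289.97560976 176.46341463] [436.38755955 108.29109773  11.        ]
h2 dark [77 90  2 10 13] [315.69230769 198.15384615] [415.74155791  83.83500422  11.        ]
tri [461.00301326 110.91197137  25.58099731]
[array
[... 1242 characters left out ...]
.] -38.17
L [220. 208. 218. 167.] [452. 397.] [491. 398.] 0.5
L [221. 162. 223. 201.] [495. 395.] [459. 395.] 1.12
L [264. 349. 299. 348.] [299. 358.] [300. 321.] 1.56
L [333. 132. 333.  93.] [522. 294.] [555. 295.] 0.98
L [239. 310. 303. 310.] [345. 383.] [344. 318.] -0.07
L [232. 314. 174. 314.] [341. 391.] [341. 449.] -0.08
L [176. 310. 232. 310.] [345. 448.] [345. 391.] -0.1
L [303. 313. 239. 313.] [341. 318.] [341. 383.] -0.08
L [397. 339. 359. 339.] [311. 220.] [311. 259.] -0.2
L [297. 122. 233. 123.] [531. 326.] [530. 383.] 0.57
L [301. 201. 301. 151.] [459. 321.] [505. 322.] 0.63
L [306. 146. 306. 199.] [510. 318.] [460. 317.] 1.04
L [332.  88. 292.  87.] [560. 296.] [560. 331.] -0.9
```

```bash
python3 - <<'E'
from h import *
H=[460.8,111.1]; q=down(np.radians(-90+6.2))
robot.gripper_to(.75); robot.move_to([*H,60],q)
print(robot.move_linear([*H,4],speed=80,contact_N=8))
robot.gripper_to(0.1,grasp_force=30); s=status.sense(); zT=s['position'][2]
print(s['grip_width']*88,s['grasp_force'],s['position'])
robot.move_linear([*H,180],speed=200)
s=status.sense(); print(s['grip_width']*88,s['position'],s['wrist_force'])
robot.move_to([493.5,357.5,180],down(np.radians(-90+.6)))
robot.sleep(.3); s=status.sense(); print(s['grip_width']*88,s['position'],s['wrist_force'],s['time'])
np.save('zT.npy',zT)
for n in('wrist','side'): cap(n,'p_'+n)
a=cv2.imread('pics/p_wrist.png');b=cv2.imread('pics/p_side.png')
im,ci=load('p_side'); u=proj(ci,[493,357,170]).astype(int)
b=cv2.resize(b[u[1]-50:u[1]+50,u[0]-50:u[0]+50],(400,400),interpolation=cv2.INTER_CUBIC)
im,ci=load('p_wrist'); u=proj(ci,[493,357,190]).astype(int);print(u)
a=cv2.resize(a[u[1]-65:u[1]+35,u[0]-50:u[0]+50],(400,400),interpolation=cv2.INTER_CUBIC)
cv2.imwrite('pics/p.png',np.hstack([a,b]))
E
```

```text
False
39.50809375224317 30.00052944989875 [460.89877791 111.12025562   4.17899106]
39.46587010573947 [460.04815945 110.73070857 178.87641072] [ 0.06042389 -0.3208403  -0.34042697]
39.73141409070724 [493.75913623 356.76590906 180.45019635] [-0.5228903  -0.3638044  -0.66829224] 25.0833
[281 276]
```

View pics/p.png

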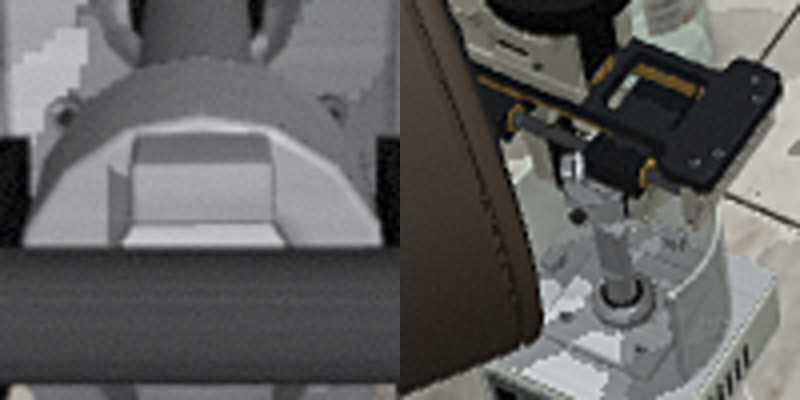

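The wrist crop shows the hub held squarely, with its rear ring edge at about (200,120) and rear jaw centred at x≈203. The side crop shows the hub over the shaft with the screw facing out of the front.

```bash
python3 - <<'E'
from h import *
_,ci=load('p_wrist'); print(onz(ci,(281,241),198.3)-[20,0,0])
zT=float(np.load('zT.npy'))
A=[493.5,357.5]; robot.move_linear([*A,172],speed=60); robot.sleep(.2)
f0=status.sense()['wrist_force']
zf=128+zT; print('target',zf)
for z in np.arange(160,zf-4,-5).tolist()+[zf]:
    z=max(z,zf); c=robot.move_linear([*A,z],speed=25,contact_N=12); s=status.sense()
    print(z,c,np.round(s['position'],2),np.round(s['wrist_force']-f0,1),round(s['grip_width']*88,2),round(s['time'],1))
    if c or z==zf: break
E
```

```text
[492.28992782 357.28246503 198.3       ]
target 132.17899106281303
160.0 False [493.55 357.54 159.94] [ 0.5  0.1 -1.3] 39.92 26.3
155.0 False [493.43 357.38 154.8 ] [-0.5  0.3 -1.5] 39.83 26.6
150.0 False [493.6  357.54 149.84] [ 1.5 -0.4 -1.3] 39.49 27.0
145.0 False [493.6  357.56 144.78] [ 1.4  0.3 -2.5] 39.23 27.4
140.0 False [493.61 357.59 139.76] [ 1.7  2.  -3.2] 39.63 27.7
135.0 False [493.61 357.58 134.74] [ 3.2  1.8 -3.5] 39.55 28.1
132.17899106281303 False [493.61 357.57 132.06] [ 4.1  1.7 -3.2] 39.64 28.3
```

```bash
python3 - <<'E'
from h import *
z=128+float(np.load('zT.npy'))
robot.move_linear([494.3,357.7,z],speed=10); robot.sleep(.5); s=status.sense()
print(np.round(s['position'],2),np.round(s['wrist_force'],1),np.round(s['wrist_torque'],2),s['grip_width']*88,s['grasp_force'],s['time'])
o=[]
for n,p,dy in(('wrist',[494,357,155],-40),('side',[494,357,150],0),('top',[494,357,150],0)):
    im,ci=cap(n,'f_'+n); u=proj(ci,p).astype(int)+[0,dy]; r=50 if n=='wrist' else 30
    o.append(cv2.resize(im[u[1]-r:u[1]+r,u[0]-r:u[0]+r],(266,266),interpolation=cv2.INTER_CUBIC))
cv2.imwrite('pics/f.png',np.hstack(o)[:,:,::-1])
E
```

```text
[494.24 357.66 132.18] [-0.2  0.2 -1.2] [-0.04 -0.   -0.04] 39.45530693080829 29.999858523951843 29.0667
```

View pics/f.png

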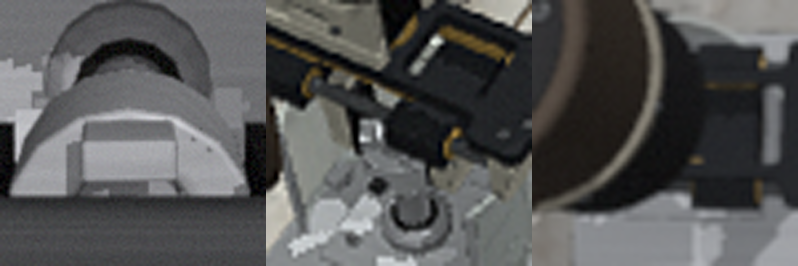

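The final view shows the hub on the shaft, square in the pads, with the screw at (377,185) facing out of the front. Contact forces are near zero, and the TCP height puts the ring face at 150 mm.

```bash
python3 -c "
from h import *
print(workorder.hand_in(), status.sense()['time'])"
```

```text
the job is handed in; nothing more can be done
the job is handed in; nothing more can be done
```

I handed the job in at about 29 s of the 64 s, with the flat turned to the front and the hub on the shaft, screw outward and still gripped; flushness was set from the arm's height reading, because the shaft end could not be seen under the gripper.

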